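# Push the boxed set home in the lift-up display case

### The job

A boxed set of books has crept forward in the display case and props its lift-up flap ajar. Raise the flap by its knob until the stay locks and leave it standing open by itself, push the set fully home against the back of the case, then unlock the stay (it lets go when the flap is lifted on to its end stop) and lower the flap until it is fully closed, letting it down under control rather than dropping it. Do not disturb the paperbacks, the figurine or the cash box standing around.

Things in the scene. Friction and masses are not known exactly. Their poses are not given: they have to be found in the camera images.
- case: Display case of plywood with clear top and back panels, fixed, 260 mm wide (y), inside 240. Origin on the table straight below the flap's hinge, midway across; x points level from the sloping open front to the back, y left, z up. Side walls slope at 45 degrees from the hinge down to the front. The top board, at 164 to 174 mm, covers only x = 0 to 110 mm
- case_hinge (a point): Middle of the flap's hinge line, 170 mm above the table; the hinge axis is the case's y axis. On the case's left (y = +131 to +156 mm) a steel stay mechanism takes up x = -110 to +80 mm, to 195 mm above the table, its arms reaching 105 mm from the hinge: keep clear of it
- case_floor (a point): Point on the case's flat floor, 30 mm above the table, below the hinge. The floor runs from 150 mm in front (-x) of it to the inner face of the back panel 100 mm behind (+x)
- flap (a joint): Flap angle, rad: 0 closed (sloping down 45 degrees to the front), 0.79 level, grows as raised, end stop 2.25. Past about 1.87 the stay's pawl drops in: let go, the flap sinks back a little and rests locked near 1.85. Lifted beyond about 2.13 the pawl is thrown clear and the flap can come down; below about 0.5 the pawl is set ready again. To lock stop at 1.90 to 2.00; to unlock lift to 2.18 or more
- flap_edge (a point): Middle of the free edge of the flap, on its outer face. The flap is a wood-framed clear panel 260 mm wide, 190 mm from hinge to free edge, 10 mm thick, 0.36 to 0.6 kg, that falls if let go while unlocked. Raised and locked it slants up and out over the opening, so one must lean in under it with the tool tilted 20 to 45 degrees from vertical
- pawl (a joint): Angle of the stay's pawl, a 60 mm steel finger on the case's left side, worked by the flap alone, rad: 0 leaning in (ready, or locked behind the stay pin), about 0.59 tipped right back (unlocked). It swings to 0.12 and back as the flap comes up past it, at 1.55 to 1.87, and is tipped back between 1.95 and 2.13
- pawl_tip (a point): Upper end of the pawl: leans towards the hinge when ready or locked, away from it to the front when unlocked. Do not touch
- knob (a point): Centre of the flap's wooden roller knob, a drum 32 mm diameter, 34 mm long along the case's y, that spins freely on its cross pin on a 10 mm stem; midway across the flap, 165 mm along it from the hinge, 35 mm off its outer face. It swings at 171 mm radius: closed, it is 148 mm in front of and 85 mm below the hinge. Grip it by its two flat ends (along y) at any tilt
- bookset: Boxed set in a grey board slipcase lying on the case floor: 150 (x, front to back) x 110 (y) x 50 mm high, 0.4 to 0.85 kg. Origin at the centre of its underside; x to the back of the case. Fully home it touches the back panel, its origin 25 mm behind (+x) the hinge; at the start it is 75 to 85 mm short of that, its upper front edge propping the flap
- paperbacks: Stack of three paperbacks, 190 x 130 x 66 mm, to the right of the case; origin at the centre of its underside. Leave alone
- figurine: White ceramic figurine, 64 mm diameter, 100 mm tall, left of the case's front; origin at the centre of its underside. Leave alone
- cashbox: Grey steel cash box, 156 x 116 x 66 mm, left of the case; origin at the centre of its underside. Leave alone

How it is judged (in metres and radians):
On the way, in this order (a step that is already met when the one before it is completed fails the run):
1. the flap stands raised, locked by its stay, with nothing held by the robot (value of joint flap above 1.8 rad and value of joint pawl below 0.1 rad and velocity of joint flap between -0.1 and 0.1 rad/s and contact force between the fingers and anything else below 0.2 N), for 0.3 s.
2. the boxed set is pushed home, within 10 mm of the back panel, while the flap stays locked open (x of bookset in the frame of case above 0.015 m and value of joint flap above 1.8 rad and value of joint pawl below 0.1 rad), for 0.2 s.
3. the flap is lifted on until the stay unlocks (value of joint pawl above 0.5 rad and value of joint flap above 1.8 rad and x of bookset in the frame of case above 0.015 m), for 0.05 s.
At the end, for the whole second after the job is handed in: The flap is closed (within 0.05 rad, about 9 mm at its edge) and the boxed set lies at rest on the case floor, home within 10 mm of the back panel and square to it within 7 degrees (value of joint flap below 0.05 rad and x of bookset in the frame of case above 0.015 m and height (world z) of bookset below 0.04 m and angle between the x axis of bookset and the x axis of case, either way round below 0.12 rad and linear speed of bookset below 0.02 m/s); the robot touches nothing.
It fails at once if the flap is dropped: it falls faster than 2.2 rad/s anywhere between 0.3 and 1.6 rad (velocity of joint flap below -2.2 rad/s and value of joint flap between 0.3 and 1.6 rad).
It fails at once if the paperbacks, figurine or cash box are moved more than 20 mm (distance of any of paperbacks, figurine, cashbox from where it was at the start of the episode above 0.02 m).
It also fails if it takes over 72 s, if anything falls off the work surface, if the arm or the gripper's body presses on something with over 40 N, if the wrist force passes 120 N, or if a joint passes its speed limit or range.

### The arm

A 6-joint arm with a two-finger parallel gripper is mounted at the origin on the work surface. World frame = base frame: x ahead of the robot, y to its left, z up, the work surface at z = 0. Lengths are in mm, angles in degrees, forces in N, time in s.
With the tool pointing down it reaches from about 350 to 850 mm from the base axis. Payload 8.1 kg.
Tool frame: the origin (TCP) lies at the very end of the fingers, on their centre line; the grasp point (between the pads) lies 19 mm behind it (tcp_to_grasp is the distance from the TCP to the grasp point, in mm); z points along the fingers, x is the direction in which the jaws open and shut, and the axes are right-handed (so a half turn about z gives the same grasp; the last joint's range is limited). The gripper opens to 85 mm and grips with 20 to 120 N. Pads are 22 mm wide; open, the fingers measure 114 mm over their backs; the gripper's body (76 mm by 85 mm) begins 54 mm behind the grasp point. The pads swing forward as they close: fully open they stand 13 mm farther back than shut.
Start: joints at [64.721, 7.471, 85.268, -0, 87.261, -4.893], TCP at [208.983, 562.433, 231.292] pointing down, gripper open.
Joint ranges: [-169.43, 169.43], [-51.17, 129.36], [1.28, 143.12], [-76.62, 256.62], [0, 156.53], [-152.29, 152.29]. Speed limits (degrees/s): [136.94, 136.94, 159.86, 180, 180, 180].

### API

Orientations are given as [roll, pitch, yaw] about the fixed x, y, z axes, in that order (R = Rz(yaw) Ry(pitch) Rx(roll)).
In Python, from bench import * gives the robot as it stands. The module is installed in compiled form; this text tells all that it offers.
- The arm moves only by the tool apply_moves, never from a script. Its argument "targets" is text: rows parted by semicolons, each of 7 numbers parted by spaces: the turn, a rotation vector about the tool's x, y, z in rad, then the shift along the tool's x, y, z in cm, then the finger opening in cm, from 0 to 8.54. A call has exactly 5 rows; each row is the pose to reach, as a shift and turn from the pose commanded when the call began, along the tool's axes at that moment; what a row does not reach only later rows make up. A row lasts 1/10 s, in which the tool goes at most 50 mm and 8.59 degrees, less where a joint would pass 70% of its speed; a pose out of reach is approached as far as the arm can. A call with a gripper value outside its range is refused whole. The fingers move at their own pace and stop on an object; "force" is the grip in N (left out, the last holds). Time passes only in rows, so rows that repeat a pose let the fingers close, or fill a call up. It gives the time, the measured TCP pose, the force and the opening at its end, in the units of the state.
- sense(): the state, without advancing time (a new reading comes with each control period).
- snapshot(name): name is "side" or "top" or "wrist"; returns the picture (420x560x3 uint8, red, green, blue); there is no depth.
- camera_model(name): a dict with "fx", "fy", "cx", "cy" (pixels), "position" and "attitude" of the camera in the world; the wrist camera has in their place "T_tool_cam" (4x4, takes a point from camera to tool coordinates, whose origin is the TCP and whose axes are the tool frame's). Camera axes: x right, y up, looking along -z (the intrinsics and any distortion apply to the point x, -y, -z); pixel columns grow to the right and rows downward; lengths in mm; the calibration is good to about 2 mm. A picture is of the moment at which its call begins: read the wrist's pose just before it. camera_model takes no time and is no camera call.
- hand_in(): hands the job in, once; it reports no verdict.
Trained networks look in the newest picture that a camera, given by its name, has taken for a name from the list of things; names that differ only in an ending like _2 or _b are one class to them, and where a whole thing is asked for, a point or a joint stands for the part that bears it (a point fixed in the world has none). Each returns a list of dicts, best first, with "confidence" (0 to 1); they miss things now and then, are a little off and sometimes report something else, mostly with a low value. They report only what shows in the picture. A call takes as long as a camera call.
- recognise(camera, query): "at" ([row, column] in pixels, amid what is visible of it).
- place_of(camera, query): "at" ([row, column] in pixels: a listed point, or the origin of a listed thing).
The state is a dict: "time": time; "joint_pos": joint angles; "qd": joint speeds; "joint_efforts": joint torques, N m; "tool_pos": TCP position; "tcp_rot": TCP orientation; "ft_force": force on the tool from outside, world axes, zero at the start; "wrist_torque": the same for the moment, N m; "finger_gap": finger opening in mm.
Only numpy, scipy, OpenCV 4.12 (cv2) and the standard library are available. Lean on these libraries where they do the work, as an engineer would, in place of code of your own. Each camera call takes 0.05 s, during which the arm holds its last target. There are 200 camera calls.

## Working session

There is one attempt and no reset: what is moved stays moved. The work goes in short steps, Python scripts to look and compute and a tool call to move; the robot and the scene stay as the last step left them, time stands still between calls to the robot, and variables do not carry over. Pictures are saved under pics/ and viewed, about 8 in all and at most 12, crops included, and the job is handed in when it is done.

Besides the shell and the picture viewer there is one more tool, called after "Request:" as name(argument=value, ...) on one line, values as JSON. apply_moves: Moves the arm, as the interface text tells. Its arguments: {"type":"object","properties":{"targets":{"type":"string"},"force":{"type":"number"}},"required":["targets"]}

```bash
mkdir -p pics; cat > h.py <<'E'
from bench import *
import numpy as np, cv2
from scipy.spatial.transform import Rotation as R
def save(c,n):
    im=snapshot(c); cv2.imwrite(f'pics/{n}.png',im[:,:,::-1]); return im
E
python3 - <<'E'
from h import *
s=sense();print(s)
ims=[save(c,c+'0') for c in('side','top')]
for c in('side','top','wrist'):print(c,camera_model(c))
cv2.imwrite('pics/both0.png',cv2.resize(np.hstack(ims),(800,300))[:,:,::-1])
for c in('side','top'):
  for q in['case','case_hinge','case_floor','flap_edge','knob','bookset','pawl_tip','paperbacks','figurine','cashbox']:
    print(c,q,[(np.round(d['at'],1).tolist(),round(d['confidence'],2)) for d in place_of(c,q)][:2])
E
```

```text
{'time': 0.0, 'joint_pos': array([ 6.47193939e+01,  7.51614867e+00,  8.53302346e+01,  6.16179671e-04,
        8.72626387e+01, -4.89168573e+00]), 'qd': array([ 0.02159192, -0.05805413,  0.04566532, -0.02542997, -0.07346608,
        0.05323967]), 'joint_efforts': array([ 3.14494682e-04, -5.69401360e+01, -5.00551558e+01, -2.08634219e-04,
        1.47506007e-02,  7.64802826e-05]), 'tool_pos': array([208.75438256, 561.91143456, 230.22444536]), 'tcp_rot': array([-1.79990090e+02,  1.08572325e-01,  6.96110590e+01]), 'ft_force': array([-0.57979664, -0.04533125,  0.40231184]), 'wrist_torque': array([-0.05247598,  0.00402241,  0.03617562]), 'finger_gap': 85.47578175320493}
side {'fx': 466.36636465894657, 'fy': 466.36636465894657, 'cx': 285.0946633734579, 'cy': 198.9568144790255, 'position': array([1161.03193073,  374.43767243,  946.01662315]), 'attitude': array([ 3.86197646e+01, -8.42131471e-02,  1.21410790e+02])}
top {'fx': 531.2960322545981, 'fy': 531.2960322545981, 'cx': 282.1046087460341, 'cy': 211.96882130424797, 'position': array([ 422.92942723,   23.53377883, 1256.96308968]), 'attitude':
[... 606 characters left out ...]
 [([173.4, 308.0], 0.18), ([272.8, 350.7], 0.17)]
side flap_edge [([156.3, 261.2], 0.81)]
side knob [([143.6, 261.7], 0.58)]
side bookset []
side pawl_tip [([173.2, 307.2], 0.54)]
side paperbacks [([191.6, 150.3], 0.95)]
side figurine [([206.8, 341.0], 0.8)]
side cashbox [([271.7, 351.8], 0.89)]
top case [([209.4, 336.3], 0.74)]
top case_hinge [([195.4, 341.5], 0.73)]
top case_floor []
top flap_edge [([274.1, 360.4], 0.95), ([207.6, 335.8], 0.38)]
top knob [([271.5, 363.8], 0.64)]
top bookset []
top pawl_tip [([285.4, 259.2], 0.7), ([242.0, 287.4], 0.38)]
top paperbacks [([187.6, 453.2], 0.68), ([217.7, 213.2], 0.18)]
top figurine [([282.7, 258.7], 0.76)]
top cashbox [([220.0, 213.4], 0.65)]
```

View pics/both0.png

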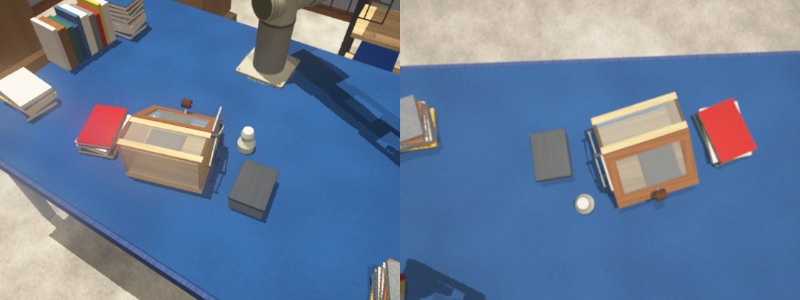

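```bash
cat >> h.py <<'E'
def cam(c,s=None):
    m=camera_model(c)
    if c=='wrist':
        s=s or sense(); T=np.eye(4);T[:3,:3]=R.from_euler('xyz',s['tcp_rot'],degrees=True).as_matrix();T[:3,3]=s['tool_pos'];T=T@m['T_tool_cam']
        return m,T[:3,:3],T[:3,3]
    return m,R.from_euler('xyz',m['attitude'],degrees=True).as_matrix(),np.array(m['position'])
def proj(cm,P):
    m,A,p=cm;q=(np.asarray(P)-p)@A
    return np.stack([m['cy']-m['fy']*q[...,1]/-q[...,2],m['cx']+m['fx']*q[...,0]/-q[...,2]],-1)
def ray(cm,rc):
    m,A,p=cm;d=A@np.array([(rc[1]-m['cx'])/m['fx'],-(rc[0]-m['cy'])/m['fy'],-1]);return p,d/np.linalg.norm(d)
def tri(obs):
    M=np.zeros((3,3));b=np.zeros(3)
    for cm,rc in obs:
        p,d=ray(cm,rc);K=np.eye(3)-np.outer(d,d);M+=K;b+=K@p
    return np.linalg.solve(M,b)
def onz(cm,rc,z):
    p,d=ray(cm,rc);return p+d*(z-p[2])/d[2]
E
python3 - <<'E'
from h import *
S,T=cam('side'),cam('top')
for n,a,b in[('case',(221.7,242.6),(209.4,336.3)),('hinge',(177,237.7),(195.4,341.5)),('edge',(156.3,261.2),(274.1,360.4)),('knob',(143.6,261.7),(271.5,363.8)),('paper',(191.6,150.3),(187.6,453.2)),('fig',(206.8,341),(282.7,258.7)),('cash',(271.7,351.8),(220,213.4))]:
  print(n,tri([(S,a),(T,b)]).round(),onz(S,a,0).round()[:2],onz(T,b,0).round()[:2])
im=cv2.imread('pics/top0.png')[115:310,235:495];cv2.imwrite('pics/topc.png',cv2.resize(im,None,fx=3,fy=3,interpolation=cv2.INTER_CUBIC))
E
```

```text
case [632. -69.  -1.] [633. -71.] [630. -67.]
hinge [632. -68. 170.] [ 517. -167.] [664. -81.]
edge [ 474. -112.   71.] [ 420. -155.] [ 475. -117.]
knob [ 476. -111.  119.] [ 377. -181.] [ 481. -125.]
paper [ 674. -347.  -13.] [ 679. -333.] [ 674. -348.]
fig [463. 120.   1.] [462. 117.] [462. 122.]
cash [615. 227.  -3.] [618. 225.] [614. 228.]
```

View pics/topc.png

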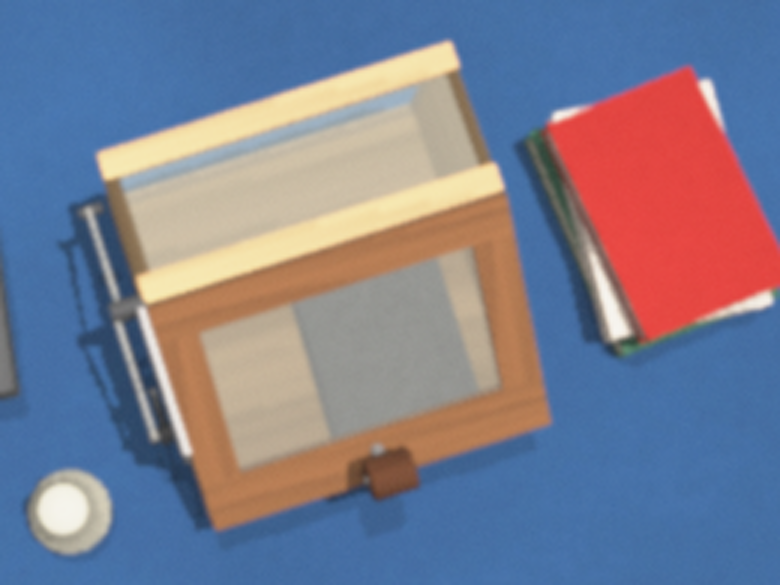

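```bash
cat >> h.py <<'E'
def C2W(c,P):
    x,y,a=c;P=np.atleast_2d(P);return np.stack([x+P[:,0]*np.cos(a)-P[:,1]*np.sin(a),y+P[:,0]*np.sin(a)+P[:,1]*np.cos(a),P[:,2]],1)
def flapP(th,along,off,y=0):  # off from hinge plane (outer face=10)
    f=np.radians(225)-th;return [along*np.cos(f)+off*np.cos(f-np.pi/2),y,170+along*np.sin(f)+off*np.sin(f-np.pi/2)]
def dmove(goal,rpy):
    """rotvec and shift (cm) in tool frame from present measured pose"""
    s=sense();A=R.from_euler('xyz',s['tcp_rot'],degrees=True);B=R.from_euler('xyz',rpy,degrees=True)
    return (A.inv()*B).as_rotvec().round(3),(A.inv().apply(np.asarray(goal)-s['tool_pos'])/10).round(2)
E
python3 - <<'E'
from h import *
from scipy.optimize import least_squares
S,T=cam('side'),cam('top')
def obs(v):
    c=v[:3];th=v[3]
    return [('case S',S,[0,0,0],(221.7,242.6)),('case T',T,[0,0,0],(209.4,336.3)),('hinS',S,[0,0,170],(177,237.7)),('hinT',T,[0,0,170],(195.4,341.5)),
    ('edS',S,flapP(th,190,10),(156.3,261.2)),('edT',T,flapP(th,190,10),(274.1,360.4)),('knS',S,flapP(th,165,45),(143.6,261.7)),('knT',T,flapP(th,165,45),(271.5,363.8)),
    ('brdL',T,[0,130,174],(215.7,284.3)),('brdR',T,[0,-130,174],(179.3,402.7)),('eL',T,flapP(th,190,10,130),(291.7,307)),('eR',T,flapP(th,190,10,-130),(255.7,418.3))]
f=lambda v:np.concatenate([proj(o[1],C2W(v[:3],o[2])[0])-o[3] for o in obs(v)])
r=least_squares(f,[632,-69,.26,.2],loss='soft_l1')
print(r.x,np.degrees(r.x[2]));v=r.x
for o,e in zip(obs(v),f(v).reshape(-1,2)):print(o[0],e.round(1))
k=C2W(v[:3],flapP(v[3],165,45))[0];print('knob',k, 'floorpt books px',)
yaw=np.degrees(v[2])-90
print(dmove(k+[0,0,60-19],[180,0,yaw]), yaw)
# bookset: left edge/right edge through the glass (crop px) on z=80
for p in[(300,300),(330,438),(445,262),(478,390)]:
    w=onz(T,(115+p[1]/3,235+p[0]/3),80);d=w[:2]-v[:2];a=v[2];print('book',d@[np.cos(a),np.sin(a)],d@[-np.sin(a),np.cos(a)])
E
```

```text
[ 6.30275909e+02 -6.90526560e+01  2.76066300e-01  1.90978395e-01] 15.81743382748022
case S [-0.4  1.2]
case T [0.1 0.7]
hinS [-0.7  0.9]
hinT [0.6 1. ]
edS [-0.4  1. ]
edT [-0.6  2. ]
knS [ 0.7 -0.3]
knT [0.6 0.7]
brdL [-1.3 -1.6]
brdR [-2.4 -0.3]
eL [-0.5 -0.8]
eR [0.1 0.1]
knob [ 474.50680568 -113.18206584  114.87666787] floorpt books px
(array([ 0.  , -0.  ,  2.51]), array([-54.08,  48.42,   7.54])) -74.18256617251978
book -21.641437875414635 17.488274214064198
book -125.74353563876305 28.616989966349188
book -27.02722634359547 -94.23359858695527
book -124.81155537550303 -85.99858381539805
```

Request:
apply_moves(targets="0 0 0 -2.7 2.42 0 8.5; 0 0 0 -5.4 4.84 0 8.5; 0 0 0 -8.1 7.26 0 8.5; 0 0 0 -10.8 9.68 0 8.5; 0 0 0 -13.5 12.1 0 8.5")

```text
time: 1.6
tool_pos: [275.7, 392.4, 231.4]
tcp_rot: [180.0, -0.0, 69.6]
ft_force: [0.5, -0.7, 1.2]
finger_gap: 85.2
```

Request:
apply_moves(targets="0 0 0 -2.7 2.42 0 8.5; 0 0 0 -5.4 4.84 0 8.5; 0 0 0 -8.1 7.26 0 8.5; 0 0 0 -10.8 9.68 0 8.5; 0 0 0 -13.5 12.1 0 8.5")

```text
time: 2.1
tool_pos: [342.1, 223.7, 231.5]
tcp_rot: [180.0, -0.0, 69.6]
ft_force: [0.5, -0.1, -0.2]
finger_gap: 85.0
```

Request:
apply_moves(targets="0 0 0 -2.7 2.42 0 8.5; 0 0 0 -5.4 4.84 0 8.5; 0 0 0 -8.1 7.26 0 8.5; 0 0 0 -10.8 9.68 0 8.5; 0 0 0 -13.5 12.1 0 8.5")

```text
time: 2.6
tool_pos: [408.6, 54.9, 231.6]
tcp_rot: [180.0, -0.0, 69.6]
ft_force: [0.0, 1.1, 0.1]
finger_gap: 85.0
```

Request:
apply_moves(targets="0 0 0 -2.7 2.42 0 8.5; 0 0 0 -5.4 4.84 0 8.5; 0 0 0 -8.1 7.26 0 8.5; 0 0 0 -10.8 9.68 0 8.5; 0 0 0 -13.5 12.1 0 8.5")

```text
time: 3.1
tool_pos: [474.9, -113.9, 231.5]
tcp_rot: [180.0, -0.0, 69.6]
ft_force: [0.7, 0.7, -0.0]
finger_gap: 84.6
```

Request:
apply_moves(targets="0 0 0.126 0 0 0 8.5; 0 0 0.252 0 0 0 8.5; 0 0 0.378 0 0 0 8.5; 0 0 0.504 0 0 0 8.5; 0 0 0.63 0 0 0 8.5")

```text
time: 3.6
tool_pos: [474.6, -112.4, 231.4]
tcp_rot: [180.0, -0.0, 33.2]
ft_force: [-0.4, -0.3, 0.9]
finger_gap: 84.9
```

Request:
apply_moves(targets="0 0 0.126 0 0 0 8.5; 0 0 0.252 0 0 0 8.5; 0 0 0.378 0 0 0 8.5; 0 0 0.504 0 0 0 8.5; 0 0 0.63 0 0 0 8.5")

```text
time: 4.1
tool_pos: [474.6, -112.3, 231.4]
tcp_rot: [180.0, -0.0, -2.9]
ft_force: [0.0, -0.1, 0.2]
finger_gap: 85.2
```

Request:
apply_moves(targets="0 0 0.126 0 0 0 8.5; 0 0 0.252 0 0 0 8.5; 0 0 0.378 0 0 0 8.5; 0 0 0.504 0 0 0 8.5; 0 0 0.63 0 0 0 8.5")

```text
time: 4.6
tool_pos: [474.6, -112.4, 231.4]
tcp_rot: [-180.0, -0.0, -39.0]
ft_force: [0.2, 0.8, 0.6]
finger_gap: 85.1
```

Request:
apply_moves(targets="0 0 0.126 0 0 0 8.5; 0 0 0.252 0 0 0 8.5; 0 0 0.378 0 0 0 8.5; 0 0 0.504 0 0 0 8.5; 0 0 0.62 0 0 0 8.5")

```text
time: 5.1
tool_pos: [474.6, -112.4, 231.4]
tcp_rot: [-180.0, -0.0, -74.5]
ft_force: [0.3, -0.2, -0.4]
finger_gap: 84.8
```

```bash
python3 - <<'E'
from h import *
W=cam('wrist');save('wrist','w1');S,T=cam('side'),cam('top')
snapshot('side')
o={}
for q in['knob','flap_edge','case_hinge','bookset','case_floor']:
    r=place_of('wrist',q);r2=recognise('wrist',q);print(q,[(np.round(d['at'],1).tolist(),round(d['confidence'],2)) for d in r[:2]+r2[:1]])
    if r:o[q]=r[0]['at']
v=[630.28,-69.05,.27607]
kp=C2W(v,flapP(.191,165,45))[0]
print(proj(W,kp),proj(W,C2W(v,flapP(.191,190,10))),proj(W,C2W(v,[0,0,170])))
if 'knob' in o:print('knob tri',tri([(S,(143.6,261.7)),(T,(271.5,363.8)),(W,o['knob'])]), 'at z114.9',onz(W,o['knob'],114.9))
E
```

```text
knob [([195.8, 282.7], 0.59), ([81.0, 283.2], 0.59)]
flap_edge [([182.1, 286.9], 0.57), ([80.0, 287.2], 0.83)]
case_hinge [([81.2, 263.0], 0.62)]
bookset [([10.4, 282.1], 0.64)]
case_floor [([82.0, 266.1], 0.77)]
[197.8388965  284.13851083] [[185.42076947 283.98466431]] [[-62.40833606 283.22617889]]
knob tri [ 476.14955271 -111.23860301  118.95353932] at z114.9 [ 475.94480258 -111.50979678  114.9       ]
```

View pics/w1.png

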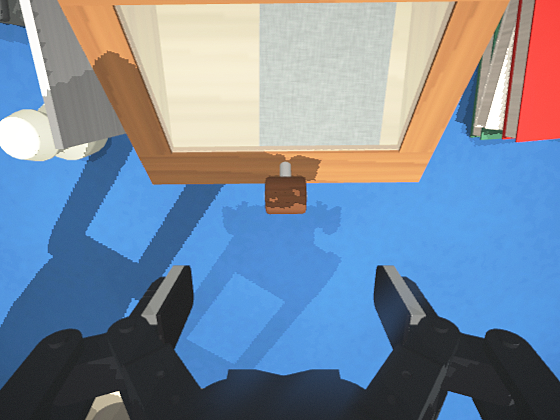

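Request:
apply_moves(targets="0 0 0 0 0 2.7 8.5; 0 0 0 0 -0.07 5.4 8.5; 0 0 0 0 -0.07 8.1 8.5; 0 0 0 0 -0.07 10.8 8.5; 0 0 0 0 -0.07 13.5 8.5", force=60)

```text
time: 6.2
tool_pos: [475.3, -112.1, 95.4]
tcp_rot: [-180.0, -0.0, -74.2]
ft_force: [0.5, -1.1, -0.4]
finger_gap: 85.1
```

Request:
apply_moves(targets="0 0 0 0 0 0 3; 0 0 0 0 0 0 3; 0 0 0 0 0 0 3; 0 0 0 0 0 0 3; 0 0 0 0 0 0 3", force=60)

```text
time: 6.7
tool_pos: [476.9, -113.6, 98.7]
tcp_rot: [-179.8, -0.2, -74.2]
ft_force: [0.6, -5.7, 2.7]
finger_gap: 33.5
```

Request:
apply_moves(targets="0 0 0 0 0 0 2.5; 0 0 0 0 0 0 2.5; 0 0 0 0 0 0 2.5; 0 0 0 0 0 0 2.5; 0 0 0 0 0 0 2.5")

```text
time: 7.2
tool_pos: [477.0, -113.5, 98.7]
tcp_rot: [-179.8, -0.2, -74.2]
ft_force: [1.0, -6.0, 2.5]
finger_gap: 33.0
```

```bash
cat >> h.py <<'E'
def arc(ths):
    """rows (y,z in cm, tool vertical, y=-case x) per call of 5"""
    k=np.array([flapP(t,165,45) for t in ths])
    for i in range(0,len(ths)-1,5):
        d=k[i+1:i+6]-k[i];print('; '.join(f'0 0 0 0 {-a[0]/10:.2f} {-a[2]/10:.2f} 2.5' for a in d),'| th',ths[min(i+5,len(ths)-1)].round(3))
E
python3 -c "
from h import *
arc(np.linspace(.2,1.94,21))"
```

```text
0 0 0 0 0.40 -1.43 2.5; 0 0 0 0 0.68 -2.89 2.5; 0 0 0 0 0.83 -4.37 2.5; 0 0 0 0 0.86 -5.86 2.5; 0 0 0 0 0.75 -7.34 2.5 | th 0.635
0 0 0 0 -0.24 -1.47 2.5; 0 0 0 0 -0.60 -2.91 2.5; 0 0 0 0 -1.09 -4.32 2.5; 0 0 0 0 -1.69 -5.67 2.5; 0 0 0 0 -2.42 -6.97 2.5 | th 1.07
0 0 0 0 -0.83 -1.23 2.5; 0 0 0 0 -1.77 -2.39 2.5; 0 0 0 0 -2.80 -3.46 2.5; 0 0 0 0 -3.93 -4.43 2.5; 0 0 0 0 -5.13 -5.31 2.5 | th 1.505
0 0 0 0 -1.27 -0.77 2.5; 0 0 0 0 -2.61 -1.42 2.5; 0 0 0 0 -4.00 -1.95 2.5; 0 0 0 0 -5.43 -2.37 2.5; 0 0 0 0 -6.89 -2.65 2.5 | th 1.94
```

Request:
apply_moves(targets="0 0 0 0 0.40 -1.43 2.5; 0 0 0 0 0.68 -2.89 2.5; 0 0 0 0 0.83 -4.37 2.5; 0 0 0 0 0.86 -5.86 2.5; 0 0 0 0 0.75 -7.34 2.5")

```text
time: 7.7
tool_pos: [468.7, -115.8, 171.8]
tcp_rot: [-179.9, -0.2, -74.2]
ft_force: [4.6, -7.6, -3.1]
finger_gap: 33.1
```

Request:
apply_moves(targets="0 0 0 0 -0.24 -1.47 2.5; 0 0 0 0 -0.60 -2.91 2.5; 0 0 0 0 -1.09 -4.32 2.5; 0 0 0 0 -1.69 -5.67 2.5; 0 0 0 0 -2.42 -6.97 2.5")

```text
time: 8.2
tool_pos: [490.7, -109.5, 241.4]
tcp_rot: [179.9, -0.2, -74.3]
ft_force: [-5.0, -8.4, 0.9]
finger_gap: 32.9
```

Request:
apply_moves(targets="0 0 0 0 -0.83 -1.23 2.5; 0 0 0 0 -1.77 -2.39 2.5; 0 0 0 0 -2.80 -3.46 2.5; 0 0 0 0 -3.93 -4.43 2.5; 0 0 0 0 -5.13 -5.31 2.5")

```text
time: 8.7
tool_pos: [540.6, -95.2, 296.3]
tcp_rot: [-180.0, -0.2, -74.3]
ft_force: [-7.3, -6.6, 7.8]
finger_gap: 33.1
```

Request:
apply_moves(targets="0 0 0 0 -1.27 -0.77 2.5; 0 0 0 0 -2.61 -1.42 2.5; 0 0 0 0 -4.00 -1.95 2.5; 0 0 0 0 -5.43 -2.37 2.5; 0 0 0 0 -6.89 -2.65 2.5")

```text
time: 9.2
tool_pos: [608.3, -75.7, 323.6]
tcp_rot: [-179.7, -0.2, -74.2]
ft_force: [-1.2, -4.4, 8.0]
finger_gap: 33.3
```

```bash
cat >> h.py <<'E'
def th():
    s=sense();t=s['tool_pos']+19*R.from_euler('xyz',s['tcp_rot'],degrees=True).apply([0,0,-1]);d=t-[630.28,-69.05,170]
    xc=d[0]*.962+d[1]*.2725;return np.hypot(xc,d[2]),np.arctan2(d[2],-xc)+.5187
def look(n):
    for c in('side','top'):
        save(c,f'{c}{n}')
        for q in['pawl_tip','flap_edge','knob','bookset']:print(c,q,[(np.round(d['at'],1).tolist(),round(d['confidence'],2)) for d in place_of(c,q)][:2])
E
python3 - <<'E'
from h import *
print(th());look(1)
a=cv2.imread('pics/side1.png')[90:290,160:420];b=cv2.imread('pics/top1.png')[110:310,230:490]
cv2.imwrite('pics/c1.png',cv2.resize(np.hstack([a,b]),(800,308)))
E
```

```text
(np.float64(174.1156154523912), np.float64(1.9568007767981763))
side pawl_tip [([170.9, 310.4], 0.45)]
side flap_edge [([92.5, 243.1], 0.7), ([191.4, 148.1], 0.6)]
side knob [([108.8, 237.3], 0.9)]
side bookset [([91.4, 240.5], 0.36)]
top pawl_tip [([245.2, 288.4], 0.55), ([188.1, 451.8], 0.35)]
top flap_edge [([215.4, 360.3], 0.95)]
top knob [([187.8, 355.5], 0.75), ([213.5, 359.9], 0.22)]
top bookset [([226.5, 359.5], 0.73)]
```

View pics/c1.png

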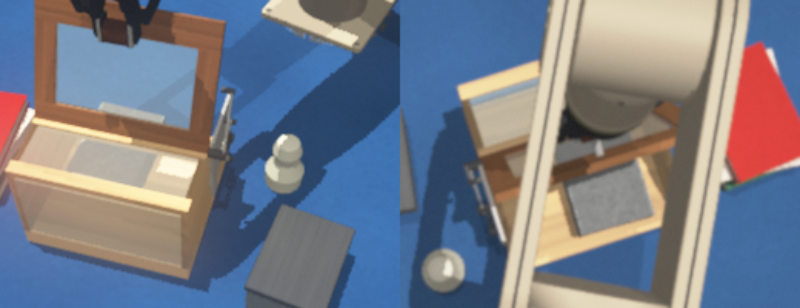

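Request:
apply_moves(targets="0 0 0 0 0.5 0.05 2.5; 0 0 0 0 1.0 0.15 2.5; 0 0 0 0 1.5 0.25 2.5; 0 0 0 0 1.6 0.3 2.5; 0 0 0 0 1.6 0.3 2.5")

```text
time: 10.2
tool_pos: [592.2, -80.3, 320.2]
tcp_rot: [-179.7, -0.2, -74.2]
ft_force: [-2.7, -3.5, 9.3]
finger_gap: 33.2
```

```bash
python3 -c "
from h import *
print(th(),sense()['ft_force'])"
```

```text
(np.float64(173.8337587026749), np.float64(1.8586315651447238)) [-2.68564632 -3.5260535   9.26987795]
```

Release, then rise.

Request:
apply_moves(targets="0 0 0 0 0 0 8.5; 0 0 0 0 0 0 8.5; 0 0 0 0 0 0 8.5; 0 0 0 0 0 0 8.5; 0 0 0 0 0 0 8.5")

```text
time: 10.7
tool_pos: [591.5, -79.1, 315.7]
tcp_rot: [180.0, 0.0, -74.2]
ft_force: [0.3, -0.5, -0.4]
finger_gap: 84.7
```

Request:
apply_moves(targets="0 0 0 0 0 -1.5 8.5; 0 0 0 0 0 -4 8.5; 0 0 0 0 0 -7 8.5; 0 0 0 0 0 -10 8.5; 0 0 0 0 0 -12 8.5")

```text
time: 11.2
tool_pos: [591.7, -79.3, 440.0]
tcp_rot: [-179.8, -0.1, -74.2]
ft_force: [0.9, 0.7, -0.1]
finger_gap: 85.3
```

```bash
python3 - <<'E'
from h import *
print(sense()['ft_force']);look(2)
W=cam('wrist');save('wrist','w2');print([(d['at'],d['confidence']) for q in('knob','flap_edge') for d in place_of('wrist',q)])
v=[630.28,-69.05,.27607]
for t in(1.6,1.8,1.85,1.9):print(t,[proj(c,C2W(v,flapP(t,*a)))[0].round(1) for c in(cam('side'),cam('top'),W) for a in((190,10),(165,45))])
E
```

```text
[ 0.85926118  0.69492348 -0.06681974]
side pawl_tip [([170.5, 307.9], 0.36)]
side flap_edge [([91.6, 242.6], 0.83)]
side knob []
side bookset []
top pawl_tip [([244.2, 286.6], 0.39)]
top flap_edge [([225.4, 364.1], 0.65)]
top knob [([198.8, 357.6], 0.88)]
top bookset [([226.7, 358.6], 0.63)]
[([203.1, 282.3], 0.89), ([250.7, 285.1], 0.76)]
1.6 [array([ 89.4, 252.4]), array([ 99.8, 245.8]), array([245.5, 370.8]), array([222.3, 363.4]), array([279.6, 284.3]), array([241.4, 284.4])]
1.8 [array([ 90.3, 247.1]), array([104.5, 240.4]), array([227.2, 366.6]), array([204.3, 358.5]), array([261.6, 284.5]), array([213.2, 284.5])]
1.85 [array([ 91.1, 245.6]), array([106.2, 238.9]), array([222.2, 365.3]), array([199.6, 357.1]), array([255.2, 284.5]), array([204.5, 284.5])]
1.9 [array([ 92.1, 244.1]), array([108.2, 237.5]), array([217.2, 363.9]), array([195. , 355.7]), array([248. , 284.5]), array([195.3, 284.6])]
```

```bash
python3 - <<'E'
from h import *
T=cam('top');v=[630.28,-69.05];a=.27607
for p in[(567,185),(632,163),(652,210),(575,235)]:
    w=onz(T,(110+p[1]/1.538,230+(p[0]-400)/1.538),80);d=w[:2]-v;print(d@[np.cos(a),np.sin(a)],d@[-np.sin(a),np.cos(a)])
rp=(R.from_euler('xyz',[180,0,-74.2],degrees=True)*R.from_rotvec([.7,0,0])).as_euler('xyz',degrees=True)
s=sense();d=s['tool_pos'][:2]-v;print(d@[np.cos(a),np.sin(a)],d@[-np.sin(a),np.cos(a)],rp)
E
```

```text
-56.750711232413586 20.672485774524354
-54.57838440668309 -78.89999198979103
-127.71799523594846 -83.86451110540149
-128.69501437431964 32.40705564671088
-40.11881385683847 0.8133219575578651 [-139.89295434    0.          -74.2       ]
```

Request:
apply_moves(targets="0 0 0 0.6 2.7 0 8.5; 0 0 0 1.2 5.4 0 8.5; 0 0 0 1.8 8.1 0 8.5; 0 0 0 2.4 10.8 0 8.5; 0 0 0 2.9 13.5 0 8.5")

```text
time: 12.35
tool_pos: [468.5, -144.3, 435.9]
tcp_rot: [180.0, -0.0, -74.2]
ft_force: [0.3, -0.2, -0.5]
finger_gap: 85.1
```

Request:
apply_moves(targets="0.14 0 0 0 0 0 6; 0.28 0 0 0 0 0 6; 0.42 0 0 0 0 0 6; 0.56 0 0 0 0 0 6; 0.7 0 0 0 0 0 6")

```text
time: 12.85
tool_pos: [469.7, -143.9, 437.4]
tcp_rot: [-139.5, -0.2, -74.2]
ft_force: [0.1, 0.7, -0.3]
finger_gap: 60.3
```

Request:
apply_moves(targets="0 0 0 0 1.55 1.84 6; 0 0 0 0 3.1 3.68 6; 0 0 0 0 4.65 5.52 6; 0 0 0 0 6.2 7.36 6; 0 0 0 0 7.75 9.2 6")

```text
time: 13.35
tool_pos: [469.3, -144.0, 314.8]
tcp_rot: [-139.9, -0.0, -74.2]
ft_force: [-0.7, 0.8, 0.3]
finger_gap: 59.9
```

Request:
apply_moves(targets="0 0 0 0 1.55 1.84 6; 0 0 0 0 3.1 3.68 6; 0 0 0 0 4.65 5.52 6; 0 0 0 0 6.2 7.36 6; 0 0 0 0 7.75 9.2 6")

```text
time: 13.85
tool_pos: [469.4, -143.9, 194.6]
tcp_rot: [-139.9, -0.0, -74.2]
ft_force: [0.0, 0.2, 0.8]
finger_gap: 60.2
```

```bash
cat >> h.py <<'E'
def case(p):
    d=np.asarray(p)-[630.28,-69.05,0];a=.27607;return np.array([d[0]*np.cos(a)+d[1]*np.sin(a),-d[0]*np.sin(a)+d[1]*np.cos(a),d[2]])
E
python3 - <<'E'
from h import *
s=sense();print(s['joint_pos'],s['tool_pos'],s['tcp_rot'],s['finger_gap'],case(s['tool_pos']))
W=cam('wrist');save('wrist','w3')
for q in['bookset','pawl_tip','flap_edge']:print(q,[(d['at'],d['confidence']) for d in place_of('wrist',q)])
E
```

```text
[-49.70232859 -37.30528025 135.31469401  39.13578437  68.18608125
  13.95570469] [ 469.42373323 -143.89657714  194.55874918] [-1.39894906e+02 -4.11021836e-02 -7.42013447e+01] 60.152913044692355 [-175.16672184  -28.16679303  194.55874918]
bookset [([187.4, 288.4], 0.6)]
pawl_tip []
flap_edge [([175.0, 481.1], 0.68)]
```

View pics/w3.png

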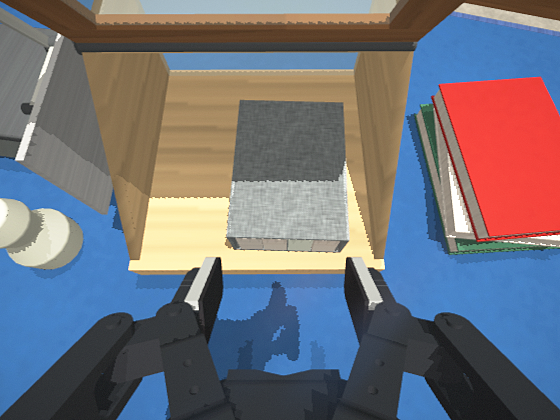

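```bash
python3 - <<'E'
from h import *
W=cam('wrist')
for p in[(238,227),(240,348),(103,343),(101,239)]:print(case(onz(W,p,80)).round(1))
for p in[(264,130),(262,384)]:print('floor',case(onz(W,p,30)).round(1))
E
```

```text
[-127.9   22.5   80. ]
[-129.7  -85.9   80. ]
[ 20.  -91.6  80. ]
[22.6 19.2 80. ]
floor [-141.9  129.4   30. ]
floor [-139.9 -131.6   30. ]
```

Request:
apply_moves(targets="0 0 0 0.1 1.73 2.36 6; 0 0 0 0.3 3.46 4.72 6; 0 0 0 0.4 5.19 7.08 6; 0 0 0 0.5 6.92 9.44 6; 0 0 0 0.6 8.64 11.8 6")

```text
time: 14.55
tool_pos: [482.3, -148.6, 51.0]
tcp_rot: [-139.8, -0.2, -74.2]
ft_force: [0.8, -0.1, 0.7]
finger_gap: 60.2
```

```bash
python3 - <<'E'
from h import *
s=sense();print(s['joint_pos'],s['ft_force'],case(s['tool_pos']),s['tcp_rot'])
E
```

```text
[-48.53782986 -17.90020696 139.15438052  48.93039112  50.38866414
  -4.03401316] [ 0.76927301 -0.08751476  0.72561106] [-164.01991397  -36.20029403   51.0351105 ] [-139.77163348   -0.21895451  -74.21318301]
```

Request:
apply_moves(targets="0 0 0 0 -0.77 0.64 6; 0 0 0 0 -1.53 1.29 6; 0 0 0 0 -2.3 1.93 6; 0 0 0 0 -3.06 2.58 6; 0 0 0 0 -3.83 3.22 6")

```text
time: 15.05
tool_pos: [531.0, -134.0, 51.7]
tcp_rot: [-139.8, -0.2, -74.2]
ft_force: [-6.0, -1.2, 5.1]
finger_gap: 60.1
```

Request:
apply_moves(targets="0 0 0 0 -0.61 0.52 6; 0 0 0 0 -1.22 1.03 6; 0 0 0 0 -1.84 1.55 6; 0 0 0 0 -2.45 2.06 6; 0 0 0 0 -3.06 2.58 6")

```text
time: 15.55
tool_pos: [568.8, -122.5, 50.8]
tcp_rot: [-139.8, -0.1, -74.2]
ft_force: [-5.8, -1.8, 5.7]
finger_gap: 59.7
```

```bash
python3 - <<'E'
from h import *
s=sense();print(s['joint_pos'],s['ft_force'],case(s['tool_pos']),s['tcp_rot'])
W=cam('wrist');save('wrist','w4')
E
```

```text
[-36.11505842  -6.61110835 129.89999501  50.38926904  41.19274532
   3.40147826] [-5.81301293 -1.83488401  5.68433539] [-73.73405665 -34.65942418  50.80084637] [-1.39819581e+02 -7.39430375e-02 -7.41780584e+01]
```

View pics/w4.png

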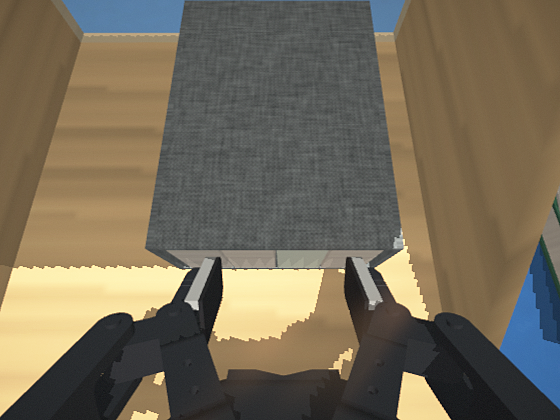

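Request:
apply_moves(targets="0 0 0 0 -0.23 0.19 6; 0 0 0 0 -0.46 0.39 6; 0 0 0 0 -0.69 0.58 6; 0 0 0 0 -0.92 0.77 6; 0 0 0 0 -1.15 0.97 6")

```text
time: 16.1
tool_pos: [582.2, -118.4, 50.0]
tcp_rot: [-139.9, -0.0, -74.2]
ft_force: [-4.7, -1.7, 3.8]
finger_gap: 59.9
```

Request:
apply_moves(targets="0 0 0 0 -0.1 0.08 6; 0 0 0 0 -0.2 0.17 6; 0 0 0 0 -0.3 0.25 6; 0 0 0 0 -0.38 0.32 6; 0 0 0 0 -0.38 0.32 6")

```text
time: 16.6
tool_pos: [586.8, -117.0, 49.8]
tcp_rot: [-139.9, -0.0, -74.2]
ft_force: [-2.2, -1.9, 1.4]
finger_gap: 59.7
```

```bash
python3 - <<'E'
from h import *
s=sense();print(s['ft_force'],case(s['tool_pos']))
W=cam('wrist')
im=save('wrist','w5')
# front top edge: box(grey) -> books transition down columns
g=im[:,[190,240,280,320,370]].astype(int).sum(2);print(g[225:275:2].T.tolist())
p=(247,275);print(case(onz(W,p,80)),[case(onz(W,(r,275),80))[0].round(1) for r in range(235,265,4)])
E
```

```text
[-2.18777403 -1.85757689  1.41004449] [-54.88393951 -34.32675764  49.81228559]
[[309, 277, 284, 289, 276, 287, 299, 249, 299, 269, 277, 261, 319, 415, 418, 411, 416, 414, 404, 413, 430, 249, 419, 83, 89], [287, 274, 297, 291, 267, 302, 283, 341, 291, 296, 267, 263, 343, 447, 433, 436, 412, 434, 437, 435, 449, 301, 426, 430, 425], [293, 296, 258, 275, 272, 278, 272, 245, 263, 265, 263, 291, 348, 455, 453, 450, 452, 450, 452, 459, 459, 326, 420, 415, 425], [301, 281, 298, 295, 266, 300, 295, 297, 283, 283, 280, 294, 345, 459, 447, 451, 448, 451, 455, 444, 325, 233, 436, 424, 418], [278, 314, 297, 260, 279, 285, 274, 298, 305, 330, 290, 297, 343, 445, 424, 436, 415, 454, 256, 229, 231, 221, 84, 90, 164]]
[-50.78016536 -30.70048653  80.        ] [np.float64(-45.5), np.float64(-47.3), np.float64(-49.0), np.float64(-50.8), np.float64(-52.5), np.float64(-54.2), np.float64(-55.9), np.float64(-57.6)]
```

Request:
apply_moves(targets="0 0 0 0 -0.1 0.08 6; 0 0 0 0 -0.2 0.17 6; 0 0 0 0 -0.27 0.23 6; 0 0 0 0 -0.34 0.29 6; 0 0 0 0 -0.38 0.32 6")

```text
time: 17.15
tool_pos: [590.6, -116.0, 49.3]
tcp_rot: [-140.0, -0.0, -74.2]
ft_force: [-33.0, -6.2, 22.5]
finger_gap: 59.8
```

Request:
apply_moves(targets="0 0 0 0 0.9 -0.8 6; 0 0 0 0 2.9 -2.45 6; 0 0 0 0 5.1 -4.3 6; 0 0 0 0 7.3 -6.1 6; 0 0 0 0 9.56 -8.05 6")

```text
time: 17.65
tool_pos: [470.1, -149.3, 49.3]
tcp_rot: [-139.9, 0.0, -74.2]
ft_force: [0.5, -1.1, 0.6]
finger_gap: 59.9
```

Request:
apply_moves(targets="0 0 0 0 -2.5 -2.98 8.5; 0 0 0 0 -5.0 -5.96 8.5; 0 0 0 0 -7.5 -8.94 8.5; 0 0 0 0 -10.0 -11.92 8.5; 0 0 0 0 -12.55 -14.9 8.5")

```text
time: 18.15
tool_pos: [470.7, -149.3, 245.7]
tcp_rot: [-139.9, -0.0, -74.2]
ft_force: [1.6, -0.5, 0.7]
finger_gap: 85.1
```

Request:
apply_moves(targets="0 0 0 0 -2.5 -2.98 8.5; 0 0 0 0 -5.0 -5.96 8.5; 0 0 0 0 -7.5 -8.94 8.5; 0 0 0 0 -10.0 -11.92 8.5; 0 0 0 0 -12.55 -14.9 8.5")

```text
time: 18.65
tool_pos: [470.9, -149.3, 440.5]
tcp_rot: [-139.9, 0.0, -74.2]
ft_force: [-0.2, -0.5, -0.5]
finger_gap: 84.9
```

```bash
python3 - <<'E'
from h import *
s=sense();print(s['joint_pos'],s['ft_force'],case(s['tool_pos']),s['tcp_rot']);look(3)
a=cv2.imread('pics/side3.png')[90:290,160:420];b=cv2.imread('pics/top3.png')[110:310,230:490]
cv2.imwrite('pics/c3.png',cv2.resize(np.hstack([a,b]),(800,308)))
E
```

```text
[-50.14148641 -37.63315109 109.98232187  36.04177951  88.96577357
  29.49833131] [-0.17560481 -0.51010061 -0.52058679] [-175.22863495  -33.71488835  440.45922778] [-1.39900146e+02  5.97166799e-03 -7.41825131e+01]
side pawl_tip [([172.9, 311.2], 0.6)]
side flap_edge [([89.5, 244.1], 0.72)]
side knob [([104.6, 238.7], 0.63)]
side bookset []
top pawl_tip [([244.4, 286.5], 0.48)]
top flap_edge [([221.3, 364.2], 0.65)]
top knob [([202.9, 358.3], 0.78)]
top bookset []
```

View pics/c3.png

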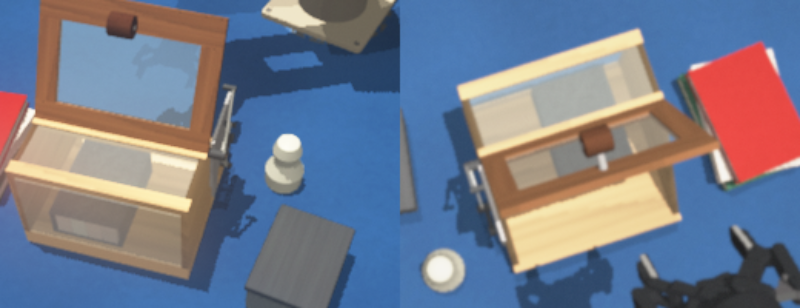

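Request:
apply_moves(targets="-0.14 0 0 0 0 0 8.5; -0.28 0 0 0 0 0 8.5; -0.42 0 0 0 0 0 8.5; -0.56 0 0 0 0 0 8.5; -0.7 0 0 0 0 0 8.5")

```text
time: 19.65
tool_pos: [471.4, -149.5, 439.8]
tcp_rot: [179.7, -0.1, -74.2]
ft_force: [0.4, -0.3, 0.4]
finger_gap: 85.0
```

Request:
apply_moves(targets="0 0 0 -0.7 -2.7 0 8.5; 0 0 0 -1.4 -5.4 0 8.5; 0 0 0 -2.1 -8.1 0 8.5; 0 0 0 -2.8 -10.8 0 8.5; 0 0 0 -3.45 -13.5 0 8.5")

```text
time: 20.15
tool_pos: [592.6, -78.8, 438.1]
tcp_rot: [179.9, 0.0, -74.2]
ft_force: [0.4, -0.4, 0.7]
finger_gap: 84.5
```

```bash
python3 - <<'E'
from h import *
s=sense();print(s['ft_force'],s['tool_pos'],case(s['tool_pos']),s['tcp_rot'])
W=cam('wrist');snapshot('wrist');print([(d['at'],d['confidence']) for d in place_of('wrist','knob')])
for t in(1.82,1.85,1.88):print(t,proj(W,C2W([630.28,-69.05,.27607],flapP(t,165,45)))[0],case(C2W([630.28,-69.05,.27607],flapP(t,165,45))[0]))
E
```

```text
[ 0.37759097 -0.38674821  0.6975533 ] [592.56028182 -78.82802976 438.1103579 ] [-38.95668866   0.87373586 438.1103579 ] [ 1.79931420e+02  4.75326543e-02 -7.41755926e+01]
[([201.9, 283.6], 0.76)]
1.82 [210.01504433 284.42949451] [-4.56086069e+01 -1.77635684e-15  3.34832809e+02]
1.85 [204.81793332 284.44476691] [-4.06438420e+01  1.77635684e-14  3.36126693e+02]
1.88 [199.40446325 284.45978376] [-3.56425003e+01 -1.77635684e-15  3.37271074e+02]
```

Request:
apply_moves(targets="0 0 0 0 0 2.6 8.5; 0 0 0 0 0 5.2 8.5; 0 0 0 0 0 7.8 8.5; 0 0 0 0 0 10.4 8.5; 0 0 0 0 0 12.3 8.5")

```text
time: 20.75
tool_pos: [590.5, -79.9, 313.5]
tcp_rot: [179.9, 0.1, -74.2]
ft_force: [0.3, -0.7, 0.2]
finger_gap: 84.8
```

Request:
apply_moves(targets="0 0 0 0 0 0 2.5; 0 0 0 0 0 0 2.5; 0 0 0 0 0 0 2.5; 0 0 0 0 0 0 2.5; 0 0 0 0 0 0 2.5", force=60)

```text
time: 21.25
tool_pos: [592.4, -80.3, 318.3]
tcp_rot: [-179.8, -0.1, -74.2]
ft_force: [-0.4, -2.1, 7.1]
finger_gap: 33.3
```

```bash
python3 -c "
from h import *
print(th(),sense()['finger_gap'],sense()['ft_force'],sense()['tcp_rot'])
arc(np.linspace(1.85,2.2,6));print();arc(np.linspace(2.2,0,31))"
```

```text
(np.float64(171.90622248890497), np.float64(1.8572325395390106)) 33.27368459777315 [-0.36938635 -2.14428293  7.07430002] [-1.79843489e+02 -1.27017188e-01 -7.42148995e+01]
0 0 0 0 -1.17 -0.24 2.5; 0 0 0 0 -2.36 -0.40 2.5; 0 0 0 0 -3.55 -0.48 2.5; 0 0 0 0 -4.75 -0.48 2.5; 0 0 0 0 -5.94 -0.39 2.5 | th 2.2

0 0 0 0 1.25 -0.09 2.5; 0 0 0 0 2.50 -0.09 2.5; 0 0 0 0 3.75 -0.00 2.5; 0 0 0 0 5.00 0.18 2.5; 0 0 0 0 6.22 0.46 2.5 | th 1.833
0 0 0 0 1.20 0.36 2.5; 0 0 0 0 2.37 0.81 2.5; 0 0 0 0 3.51 1.35 2.5; 0 0 0 0 4.60 1.96 2.5; 0 0 0 0 5.64 2.66 2.5 | th 1.467
0 0 0 0 0.99 0.77 2.5; 0 0 0 0 1.92 1.61 2.5; 0 0 0 0 2.79 2.51 2.5; 0 0 0 0 3.59 3.48 2.5; 0 0 0 0 4.31 4.50 2.5 | th 1.1
0 0 0 0 0.65 1.07 2.5; 0 0 0 0 1.22 2.19 2.5; 0 0 0 0 1.70 3.35 2.5; 0 0 0 0 2.10 4.53 2.5; 0 0 0 0 2.41 5.75 2.5 | th 0.733
0 0 0 0 0.22 1.23 2.5; 0 0 0 0 0.35 2.48 2.5; 0 0 0 0 0.39 3.73 2.5; 0 0 0 0 0.34 4.99 2.5; 0 0 0 0 0.19 6.23 2.5 | th 0.367
0 0 0 0 -0.24 1.23 2.5; 0 0 0 0 -0.56 2.44 2.5; 0 0 0 0 -0.97 3.63 2.5; 0 0 0 0 -1.47 4.78 2.5; 0 0 0 0 -2.05 5.89 2.5 | th 0.0
```

Request:
apply_moves(targets="0 0 0 0 -1.17 -0.24 2.5; 0 0 0 0 -2.36 -0.40 2.5; 0 0 0 0 -3.55 -0.48 2.5; 0 0 0 0 -4.75 -0.48 2.5; 0 0 0 0 -5.94 -0.39 2.5")

```text
time: 21.75
tool_pos: [647.1, -64.3, 322.6]
tcp_rot: [179.8, -0.0, -74.3]
ft_force: [-47.4, -7.1, 23.8]
finger_gap: 33.0
```

```bash
python3 - <<'E'
from h import *
print(th(),sense()['ft_force']);look(4)
a=cv2.imread('pics/side4.png')[120:240,260:360];a2=cv2.imread('pics/side3.png')[120:240,260:360]
cv2.imwrite('pics/c4.png',cv2.resize(np.hstack([a2,a]),(800,480),interpolation=cv2.INTER_CUBIC))
E
```

```text
(np.float64(172.49515399117556), np.float64(2.1914311646063593)) [-47.42982218  -7.10658374  23.80420221]
side pawl_tip [([158.2, 310.3], 0.59), ([205.1, 338.7], 0.3)]
side flap_edge [([101.3, 233.3], 0.66)]
side knob [([123.9, 230.6], 0.77)]
side bookset []
top pawl_tip [([259.7, 290.7], 0.51)]
top flap_edge [([284.7, 257.2], 0.6), ([189.9, 355.3], 0.57)]
top knob [([171.8, 346.2], 0.85), ([194.1, 342.6], 0.73)]
top bookset [([195.3, 347.4], 0.73), ([169.5, 346.4], 0.5)]
```

View pics/c4.png

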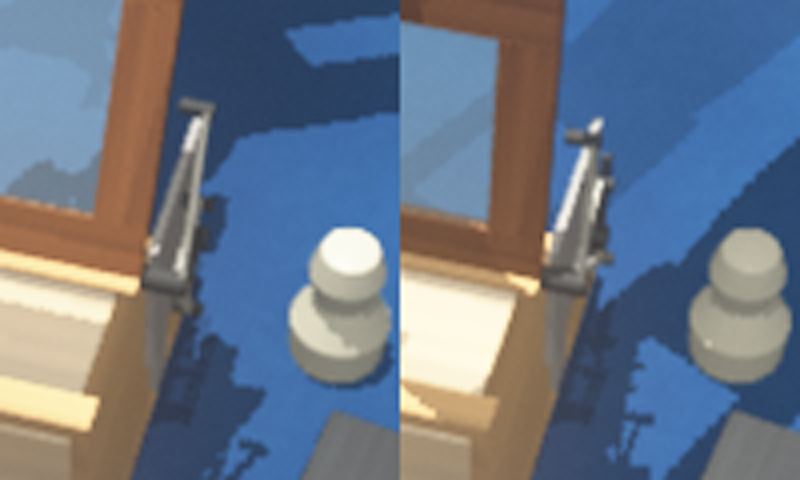

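Request:
apply_moves(targets="0 0 0 0 1.25 -0.09 2.5; 0 0 0 0 2.50 -0.09 2.5; 0 0 0 0 3.75 0 2.5; 0 0 0 0 5.00 0.18 2.5; 0 0 0 0 6.22 0.46 2.5")

```text
time: 22.75
tool_pos: [589.1, -81.3, 317.4]
tcp_rot: [-179.9, -0.1, -74.2]
ft_force: [0.1, -4.5, 4.1]
finger_gap: 33.1
```

Request:
apply_moves(targets="0 0 0 0 0.60 0.17 2.5; 0 0 0 0 1.20 0.36 2.5; 0 0 0 0 1.20 0.36 2.5; 0 0 0 0 1.20 0.36 2.5; 0 0 0 0 1.20 0.36 2.5")

```text
time: 23.25
tool_pos: [577.7, -84.6, 313.5]
tcp_rot: [-179.9, -0.1, -74.2]
ft_force: [-3.6, -3.7, 7.1]
finger_gap: 33.0
```

```bash
python3 -c "
from h import *
print(th(),sense()['ft_force'])"
```

```text
(np.float64(171.55881579632938), np.float64(1.7639533099614728)) [-3.58695863 -3.72433829  7.10528955]
```

Request:
apply_moves(targets="0 0 0 0 0.6 0.21 2.5; 0 0 0 0 1.17 0.45 2.5; 0 0 0 0 2.31 0.99 2.5; 0 0 0 0 3.40 1.60 2.5; 0 0 0 0 4.44 2.30 2.5")

```text
time: 23.75
tool_pos: [534.6, -96.9, 289.6]
tcp_rot: [-180.0, -0.1, -74.2]
ft_force: [0.7, -5.3, -0.7]
finger_gap: 33.2
```

Request:
apply_moves(targets="0 0 0 0 0.99 0.77 2.5; 0 0 0 0 1.92 1.61 2.5; 0 0 0 0 2.79 2.51 2.5; 0 0 0 0 3.59 3.48 2.5; 0 0 0 0 4.31 4.50 2.5")

```text
time: 24.25
tool_pos: [493.8, -108.6, 243.6]
tcp_rot: [-179.9, -0.1, -74.2]
ft_force: [8.2, -5.9, -6.7]
finger_gap: 33.0
```

Request:
apply_moves(targets="0 0 0 0 0.65 1.07 2.5; 0 0 0 0 1.22 2.19 2.5; 0 0 0 0 1.70 3.35 2.5; 0 0 0 0 2.10 4.53 2.5; 0 0 0 0 2.41 5.75 2.5")

```text
time: 24.75
tool_pos: [472.0, -115.0, 186.8]
tcp_rot: [-179.8, -0.2, -74.2]
ft_force: [12.3, -3.8, -3.5]
finger_gap: 33.3
```

```bash
python3 -c "
from h import *
print(th(),sense()['ft_force'])"
```

```text
(np.float64(168.73792731701562), np.float64(0.7322885165148654)) [12.27381666 -3.78127001 -3.49517512]
```

Request:
apply_moves(targets="0 0 0 0 0.35 1.23 2.5; 0 0 0 0 0.55 2.48 2.5; 0 0 0 0 0.6 3.73 2.5; 0 0 0 0 0.55 4.99 2.5; 0 0 0 0 0.4 6.23 2.5")

```text
time: 25.25
tool_pos: [470.7, -115.4, 126.1]
tcp_rot: [-179.5, -0.2, -74.2]
ft_force: [15.9, 0.9, 0.4]
finger_gap: 33.5
```

Request:
apply_moves(targets="0 0 0 0 -0.24 1.23 2.5; 0 0 0 0 -0.56 2.44 2.5; 0 0 0 0 -0.97 3.63 2.5; 0 0 0 0 -1.47 4.78 2.5; 0 0 0 0 -1.9 5.6 2.5")

```text
time: 25.75
tool_pos: [489.1, -110.1, 70.2]
tcp_rot: [-179.5, -0.2, -74.2]
ft_force: [12.1, 2.1, 5.2]
finger_gap: 32.9
```

```bash
python3 -c "
from h import *
print(th(),sense()['ft_force'])"
```

```text
(np.float64(167.90894015556358), np.float64(0.016748655713349936)) [12.07021995  2.05762036  5.1571166 ]
```

Request:
apply_moves(targets="0 0 0 0 -0.07 0.15 2.5; 0 0 0 0 -0.12 0.29 2.5; 0 0 0 0 -0.12 0.29 2.5; 0 0 0 0 -0.12 0.29 2.5; 0 0 0 0 -0.12 0.29 2.5")

```text
time: 26.25
tool_pos: [490.2, -109.8, 68.0]
tcp_rot: [-179.5, -0.2, -74.2]
ft_force: [10.8, 2.6, 4.9]
finger_gap: 33.6
```

Request:
apply_moves(targets="0 0 0 0 0 0 8.5; 0 0 0 0 0 0 8.5; 0 0 0 0 0 0 8.5; 0 0 0 0 0 0 8.5; 0 0 0 0 0 0 8.5")

```text
time: 26.75
tool_pos: [485.3, -109.6, 64.8]
tcp_rot: [180.0, 0.0, -74.2]
ft_force: [0.8, -0.9, -0.7]
finger_gap: 85.1
```

Request:
apply_moves(targets="0 0 0 0 0.6 -1.5 8.5; 0 0 0 0 1.2 -4 8.5; 0 0 0 0 2 -7 8.5; 0 0 0 0 3 -10 8.5; 0 0 0 0 4 -13 8.5")

```text
time: 27.25
tool_pos: [446.5, -120.6, 196.1]
tcp_rot: [180.0, 0.0, -74.2]
ft_force: [0.1, 0.2, -0.1]
finger_gap: 85.2
```

Request:
apply_moves(targets="0 0 0 0 3 0 8.5; 0 0 0 0 6 0 8.5; 0 0 0 0 8 0 8.5; 0 0 0 0 8 0 8.5; 0 0 0 0 8 0 8.5")

```text
time: 27.75
tool_pos: [370.4, -142.5, 195.3]
tcp_rot: [-180.0, -0.0, -74.3]
ft_force: [-0.4, 0.4, 0.2]
finger_gap: 84.8
```

```bash
python3 - <<'E'
from h import *
print(sense()['time'],sense()['tool_pos'],sense()['ft_force']);look(5)
v=[630.28,-69.05,.27607]
for t in(0,.05,.1):print(t,[proj(c,C2W(v,flapP(t,*a)))[0].round(1) for c in(cam('side'),cam('top')) for a in((190,10),(165,45))])
for c in('side','top'):print([(np.round(d['at'],1).tolist()) for q in('paperbacks','figurine','cashbox') for d in place_of(c,q)[:1]])
a=cv2.imread('pics/side5.png')[90:290,160:420];b=cv2.imread('pics/top5.png')[110:310,230:490]
cv2.imwrite('pics/c5.png',cv2.resize(np.hstack([a,b]),(800,308)))
E
```

```text
27.75 [ 370.38121876 -142.53237775  195.25836163] [-0.39662617  0.35099627  0.23042012]
side pawl_tip [([170.8, 308.3], 0.39)]
side flap_edge [([169.1, 261.7], 0.66)]
side knob [([154.9, 261.3], 0.66)]
side bookset [([274.9, 348.6], 0.17)]
top pawl_tip [([243.5, 288.6], 0.4)]
top flap_edge [([265.7, 357.4], 0.74)]
top knob [([263.1, 358.2], 0.85)]
top bookset []
0 [array([169.4, 260.1]), array([156.2, 260.3]), array([265. , 357.9]), array([266.8, 360.9])]
0.05 [array([165.8, 260.7]), array([153. , 260.6]), array([267.4, 359.1]), array([268.4, 361.9])]
0.1 [array([162.3, 261.3]), array([149.9, 261. ]), array([269.7, 360.3]), array([269.9, 362.9])]
[[189.9, 148.1], [204.8, 341.4], [270.6, 350.8]]
[[188.5, 451.5], [286.3, 256.9], [221.4, 215.9]]
```

View pics/c5.png

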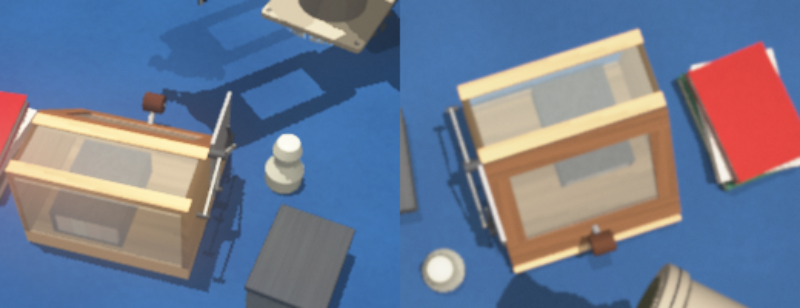

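```bash
python3 -c "
from h import *
print(hand_in())"
```

```text
the job is handed in; nothing more can be done
None
```

The job is done and handed in at about 30 s of the 72 s allowed; `hand_in` reports no verdict.

1. **Raise and lock:** I gripped the knob by its flat ends, raised the flap to about 1.95 rad and eased it back to about 1.86. After I let go, it stood by itself at about 1.85 by the wrist and top views.
2. **Push home:** With the tool tilted 40°, I pushed the boxed set back until the force jumped to about 33 N on the back panel. The wrist view showed it square, with its origin about 23 mm behind the hinge a few millimetres before contact (25 is fully home).
3. **Unlock and close:** I lifted the flap to about 2.19 rad, where the network's pawl tip had moved about 15 pixels to the front in the top view. The arm then lowered it at about 1.2 rad/s or less, and it passed 1.85 with only small forces.

**Last checks:**
- **Flap:** the edge pixels match angle 0 within about 2 pixels (169 against 169.4 in the side view, 265.7 against 265.0 in the top view). The knob came out about 4 pixels off in the top view, but it scattered by about that much earlier too.
- **Boxed set:** it appears against the back panel.
- **Bystanders:** the paperbacks, figurine and cash box are where they were, within the networks' scatter of 2 to 4 pixels.
- **Robot:** it stands clear, with force readings near zero.

**Weaker points:** the network could not find the boxed set once it was home, so that rests on the push force and the pictures. Side force reached about 16 N during lowering because my arc was a few millimetres off. The highest force was about 53 N, at the flap's end stop. The floor's front edge measured 140 mm in front of the hinge, not 150; I did not look into it.

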